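# Find the released canister in the block heater and hold it up

## Task

The block heater still locks two of its three closed canisters in their wells, and one has been released: find it by pulling up on their handles; a locked one springs back and stops within a centimetre. Leave the locked ones sitting fully down in their wells, lift the released one straight up out of its well and finish while holding it there, level and still above its own well with its underside at least 6 cm above the heater's top, so that a colleague can clean out the well; do not put it down or let go. Leave the other things on the bench alone.

Things in the scene. Friction and masses are not known exactly. Their poses are not given: they have to be found in the camera images.
- canister_a_handle (a point): Steel canister with blue lid, 73 mm wide, 85 mm tall to the lid's top, and a white handle bar over it; all three look the same (0.38 to 0.52 kg; which is free cannot be seen or told from the name). Point: middle of the bar (62 long, 14 thick, 22 tall), 34 mm above the lid's top, on the canister's axis, 119 mm above its underside. x along the bar, y across its thickness (pinch there), z up.
- canister_b_handle (a point): Steel canister with blue lid, 73 mm wide, 85 mm tall to the lid's top, and a white handle bar over it; all three look the same (0.38 to 0.52 kg; which is free cannot be seen or told from the name). Point: middle of the bar (62 long, 14 thick, 22 tall), 34 mm above the lid's top, on the canister's axis, 119 mm above its underside. x along the bar, y across its thickness (pinch there), z up.
- canister_c_handle (a point): Steel canister with blue lid, 73 mm wide, 85 mm tall to the lid's top, and a white handle bar over it; all three look the same (0.38 to 0.52 kg; which is free cannot be seen or told from the name). Point: middle of the bar (62 long, 14 thick, 22 tall), 34 mm above the lid's top, on the canister's axis, 119 mm above its underside. x along the bar, y across its thickness (pinch there), z up.
- heater: Fixed white block heater with a steel top, 150 mm (its x) by 360 mm (its y) and 90 mm tall. Origin: centre of its underside. Three round wells, 79 mm wide and 45 mm deep, 115 mm apart in a row along its y; the free canister has 3 mm of play all round, lids stand 40 mm out. A locked canister is pulled back by a spring catch (1.5 N per mm raised) and stops hard after 10 mm.
- well_0 (a point): The floor of one of the heater's three wells (x, y at the well's axis), 45 mm below the heater's top face and 45 mm above the bench; z up.
- well_1 (a point): The floor of one of the heater's three wells (x, y at the well's axis), 45 mm below the heater's top face and 45 mm above the bench; z up.
- well_2 (a point): The floor of one of the heater's three wells (x, y at the well's axis), 45 mm below the heater's top face and 45 mm above the bench; z up.
- tube_0_mid (a point): A closed sample tube with a red cap, standing upright on the bench, 32 mm in diameter and 107 mm tall; a bystander. Point at its middle.
- tube_1_mid (a point): A closed sample tube with a red cap, standing upright on the bench, 32 mm in diameter and 107 mm tall; a bystander. Point at its middle.
- tube_2_mid (a point): A closed sample tube with a red cap, standing upright on the bench, 32 mm in diameter and 107 mm tall; a bystander. Point at its middle.
- wellplate_mid (a point): A flat white well plate on the bench, 86 x 128 x 15 mm; a bystander. Point at its middle.
- tipbox_0_mid (a point): A blue open box of pipette tips on the bench, 85 x 120 mm, 66 mm tall with its tips; a bystander. Point at the middle of the box.
- tipbox_1_mid (a point): A yellow open box of pipette tips on the bench, 85 x 120 mm, 66 mm tall with its tips; a bystander. Point at the middle of the box.
- timer_mid (a point): A small white bench timer lying flat, 60 x 75 x 22 mm; a bystander. Point at its middle.

How it is judged:
By the outcome, as a careful person would: the job done as asked, in the order asked, and still so for the second after the job is handed in, while the arm keeps its last pose, push and grip.
It also fails if it takes over 61 s, if anything falls off the work surface, if the arm or the gripper's body presses on something with over 40 N, if the wrist force passes 120 N, or if a joint passes its speed limit or range.

## Robot

A 6-joint arm with a two-finger parallel gripper is mounted at the origin on the work surface. World frame = base frame: x ahead of the robot, y to its left, z up, the work surface at z = 0. Lengths are in mm, angles in degrees, forces in N, time in s.
With the tool pointing down it reaches from about 300 to 850 mm from the base axis. Payload 4.2 kg.
Tool frame: the origin (TCP) lies on the centre line of the jaws, within the pads' length; the fingertips stand 8 mm ahead of it and the grasp point (between the pads) lies 11 mm behind it; z points along the fingers, y is the line along which they close (so a half turn about z gives the same grasp; the last joint's range is limited). The gripper opens to 91 mm and grips with 3 to 60 N. Pads are 32 mm wide; open, the fingers measure 118 mm over their backs; the gripper's body (76 mm by 178 mm) begins 60 mm behind the grasp point.
Start: joints at [-73.167, 18.312, 89.639, -0, 72.044, -1.146], TCP at [177.491, -546.936, 221.976] pointing down, gripper open.
Joint ranges: [-177.97, 177.97], [-48.28, 115.42], [12.27, 149.76], [-77.06, 257.06], [2.81, 150.46], [-146.56, 146.56]. Speed limits (degrees/s): [147.25, 147.25, 180, 180, 180, 180].

## Interface

Orientations are given as [roll, pitch, yaw] about the fixed x, y, z axes, in that order (R = Rz(yaw) Ry(pitch) Rx(roll)).
In Python, from workcell import telemetry, eyes, ticket gives the robot as it stands. The module is installed in compiled form; this text tells all that it offers.
- The arm moves only by the shell command python3 -m crank 'ROWS' [OPENING] [FORCE]. ROWS is JSON, a list of rows, each an object of numbers: "dx", "dy", "dz": the shift along the world's x, y, z normalised to -1 to 1, where 1 is 80 cm; "yaw": the turn about the world's z normalised to -1 to 1, where 1 is 5 degrees. A call has 1 to 10 rows; each row shifts and turns the commanded pose from where the row before left it; what a row does not reach is not made up. A row lasts 1/8 s, in which the tool goes at most 62.5 mm and 10.7 degrees, less where a joint would pass 70% of its speed; a pose out of reach is approached as far as the arm can. A call with a number of a shift or a turn outside -1 to 1 is refused whole. A call with a gripper value outside its range is refused whole. OPENING is the opening, from 0 (shut) to 1 (fully open), set as the call begins (- or left out, the last holds). The fingers move at their own pace and stop on an object; FORCE is the grip in N (left out, the last holds). Time passes only in rows, so rows that do not move let the fingers close. It gives the time, the measured TCP pose, the force, the opening and the grip force at its end, in the units of the state.
- telemetry.state(): the state, without advancing time (a new reading comes with each control period).
- eyes.grab_frame(name): name is "scene" or "top"; returns the picture (420x560x3 uint8, red, green, blue); there is no depth.
- eyes.calibration(name): a dict with "camera_matrix" (3x3 intrinsics, pixels), "world_from_camera" (4x4, takes a point from camera to world coordinates). Camera axes: x right, y down, z forward; pixel columns grow to the right and rows downward; lengths in mm; the calibration is good to about 2 mm. A picture is of the moment at which its call begins. calibration takes no time and is no camera call.
- ticket.job_done(): hands the job in; it is judged then, once.
The state is a dict: "time_s": time; "qpos": joint angles; "qvel": joint speeds; "effort": joint torques, N m; "ee_pos": TCP position; "ee_rot": TCP orientation; "force": force on the tool from outside, world axes, zero at the start; "torque": the same for the moment, N m; "gripper_width": finger opening in mm; "gripper_force": force on a finger pad.
Only numpy, scipy, OpenCV 4.12 (cv2) and the standard library are available. Lean on these libraries where they do the work, as an engineer would, in place of code of your own. Each camera call takes 0.05 s, during which the arm holds its last target. There are 200 camera calls.

## Working session

There is one attempt and no reset: what is moved stays moved. The work goes in short steps, Python scripts to look and compute and a shell command to move; the robot and the scene stay as the last step left them, time stands still between calls to the robot, and variables do not carry over. Pictures are saved under pics/ and viewed, at most 10 in all, crops included, and the job is handed in when it is done.

```bash
mkdir -p pics
python3 - <<'E'
from workcell import telemetry, eyes
import cv2,numpy as np
for n in("scene","top"):
    cv2.imwrite(f"pics/{n}0.png",eyes.grab_frame(n)[:,:,::-1])
    c=eyes.calibration(n);print(np.round(c["camera_matrix"],1).tolist(),np.round(c["world_from_camera"],3).tolist())
s=telemetry.state();print({k:np.round(v,2).tolist() for k,v in s.items()})
E
```

```text
[[481.6, 0.0, 273.5], [0.0, 481.6, 211.9], [0.0, 0.0, 1.0]] [[0.66, 0.624, -0.418, 1080.67], [0.751, -0.544, 0.374, -427.737], [0.005, -0.561, -0.828, 1082.854], [0.0, 0.0, 0.0, 1.0]]
[[530.1, 0.0, 271.4], [0.0, 530.1, 210.0], [0.0, 0.0, 1.0]] [[0.002, -0.991, 0.135, 396.923], [-1.0, -0.004, -0.017, 12.546], [0.017, -0.135, -0.991, 1739.605], [0.0, 0.0, 0.0, 1.0]]
{'time_s': 0.1, 'qpos': [-73.17, 18.35, 89.7, -0.0, 72.04, -1.15], 'qvel': [-0.2, -0.15, -0.16, -0.08, 0.02, 0.01], 'effort': [-0.0, -41.33, -23.25, 0.07, 0.04, -0.0], 'ee_pos': [177.37, -546.52, 221.21], 'ee_rot': [-179.91, -0.0, 17.98], 'force': [-0.12, -0.12, 0.0], 'torque': [-0.01, -0.04, 0.01], 'gripper_force': 0.0, 'gripper_width': 90.97}
```

View pics/top0.png

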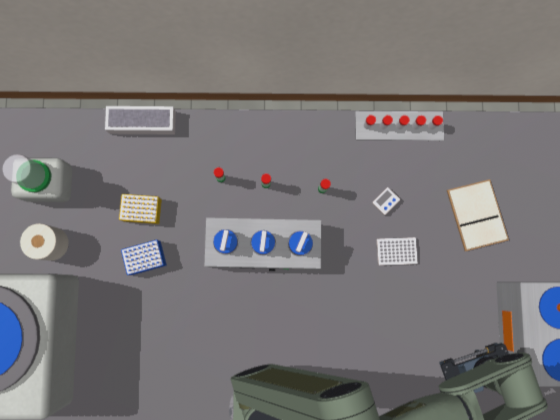

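View pics/scene0.png

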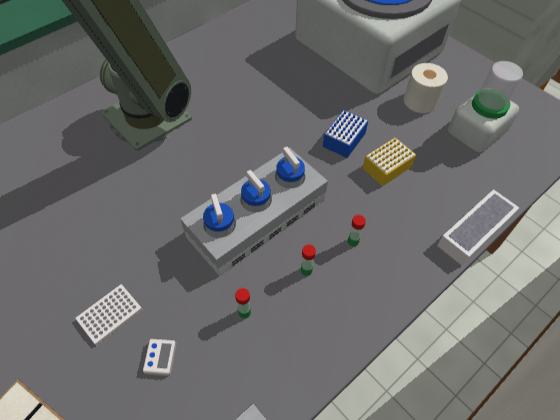

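The top view shows three blue lids at about (226,242), (263,243) and (300,244), each with a white bar. The scene view shows them at (219,216), (256,190) and (291,168). Next I measure the lids and bars.

```bash
cat > h.py <<'E'
import cv2,numpy as np
from workcell import telemetry, eyes
def ray(n,uv,z):
    c=eyes.calibration(n);K=np.array(c["camera_matrix"]);T=np.array(c["world_from_camera"])
    d=T[:3,:3]@np.linalg.solve(K,[uv[0],uv[1],1.]);o=T[:3,3]
    return (o+d*(z-o[2])/d[2])[:2]
def measure(n,boxes,zs=164,zl=130):
    im=eyes.grab_frame(n);hsv=cv2.cvtColor(im,cv2.COLOR_RGB2HSV)
    for (u,v) in boxes:
        m=np.zeros(im.shape[:2],np.uint8);cv2.circle(m,(u,v),21,255,-1)
        bl=cv2.inRange(hsv,(105,130,40),(130,255,255))&m
        p=cv2.findNonZero(bl);hull=cv2.convexHull(p);hm=np.zeros_like(m);cv2.fillConvexPoly(hm,hull,255)
        k=cv2.dilate(hm,np.ones((9,9)))
        hm=cv2.dilate(hm,np.ones((3,3))) if n=="top" else k
        wh=cv2.inRange(hsv,(0,0,200),(179,60,255))&hm
        nc,lab,st,ce=cv2.connectedComponentsWithStats(wh)
        i=1+np.argmax(st[1:,4]);pts=cv2.findNonZero((lab==i).astype(np.uint8))[:,0].astype(float)
        w=np.array([ray(n,q,175 if n=="top" else zs) for q in pts]);c=w.mean(0)
        ev,V=np.linalg.eigh(np.cov((w-c).T));a=np.degrees(np.arctan2(V[1,1],V[0,1]))%180
        (lc,lr)=cv2.minEnclosingCircle(p)
        e=cv2.fitEllipse(hull)
        print(n,"bar",c.round(1),"yaw",a.round(1),"sd",np.sqrt(ev).round(1),st[i,4],"lid",ray(n,e[0],zl).round(1),np.round(e[1],1))
E
python3 - <<'E'
from h import *
measure("top",[(226,242),(263,243),(300,244)])
measure("scene",[(219,216),(256,190),(291,168)])
for n,b in(("top",(185,205,155,80)),("scene",(170,130,170,145))):
    im=eyes.grab_frame(n)[:,:,::-1];x,y,w,h=b
    cv2.imwrite(f"pics/crop_{n}.png",cv2.resize(im[y:y+h,x:x+w],None,fx=4,fy=4,interpolation=cv2.INTER_NEAREST))
E
```

```text
top bar [520.6 127.2] yaw 167.7 sd [ 3.2 17. ] 75 lid [520.5 125.8] [23.  23.2]
top bar [519.2  12.1] yaw 173.4 sd [ 3.3 17. ] 76 lid [518.4  11.4] [23.  23.2]
top bar [ 517.7 -103.1] yaw 157.2 sd [ 3.2 16.5] 72 lid [ 515.9 -102.7] [22.9 23.3]
scene bar [ 517.8 -101.1] yaw 157.7 sd [ 3.2 12.9] 74 lid [ 523.1 -106.1] [28.3 30.6]
scene bar [521.5  17.1] yaw 173.7 sd [ 2.8 11.7] 54 lid [525.    7.9] [27.1 29.6]
scene bar [527.5 132. ] yaw 171.2 sd [2.8 9.7] 40 lid [527.1 121.9] [25.7 28.5]
```

View pics/crop_top.png

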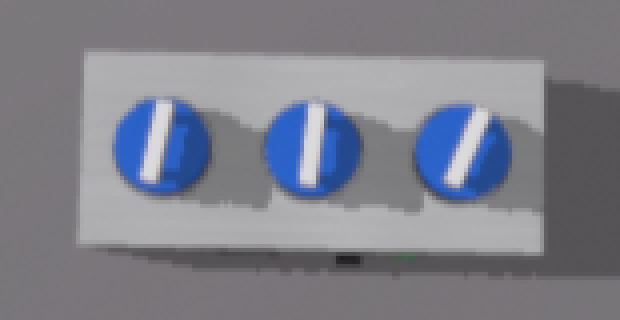

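View pics/crop_scene.png

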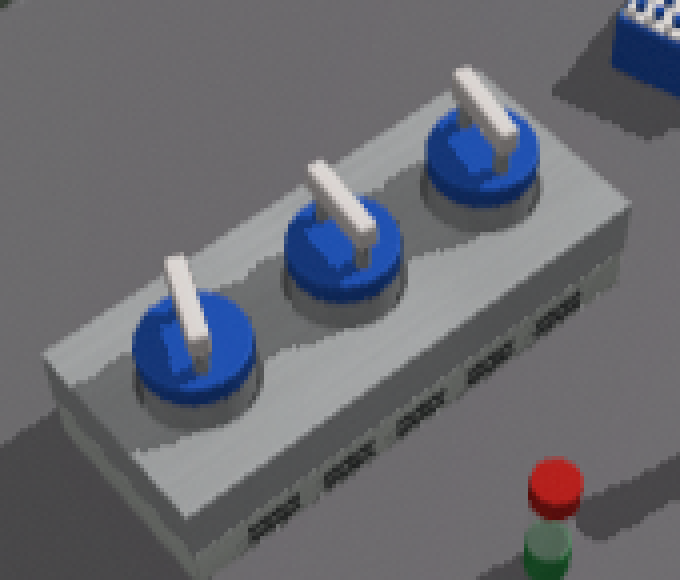

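The crops confirm clear bars at yaw of about 157°, 173° and 168° (right, middle and left in the top view), 115 mm apart. I start with the right-hand one, at about (517.5,-102.5).

```bash
python3 -m crank '[{"dx":0.0425,"dy":0.0555,"yaw":-0.816},{"dx":0.0425,"dy":0.0555,"yaw":-0.816},{"dx":0.0425,"dy":0.0555,"yaw":-0.816},{"dx":0.0425,"dy":0.0555,"yaw":-0.816},{"dx":0.0425,"dy":0.0555,"yaw":-0.816},{"dx":0.0425,"dy":0.0555,"yaw":-0.816},{"dx":0.0425,"dy":0.0555,"yaw":-0.816},{"dx":0.0425,"dy":0.0555,"yaw":-0.816},{"dx":0.0425,"dy":0.0555,"yaw":-0.816},{"dx":0.0425,"dy":0.0555,"yaw":-0.816}]' 0.6 20; python3 -m crank '[{},{}]'
```

```text
validation failed for argument at $[0]...
validation failed for argument at $[0]...
```

```bash
python3 -m crank '[{"dx":0.0425,"dy":0.0555,"dz":0,"yaw":-0.816}]' 0.6 20
```

```text
time_s: 0.42
ee_pos: [210.8, -504.2, 221.4]
ee_rot: [179.9, 0.0, 13.5]
force: [0.4, 0.9, -0.0]
gripper_width: 84.0
gripper_force: 0.0
```

```bash
python3 -m crank '[{"dx":0.0425,"dy":0.0555,"dz":0,"yaw":-0.816},{"dx":0.0425,"dy":0.0555,"dz":0,"yaw":-0.816},{"dx":0.0425,"dy":0.0555,"dz":0,"yaw":-0.816},{"dx":0.0425,"dy":0.0555,"dz":0,"yaw":-0.816},{"dx":0.0425,"dy":0.0555,"dz":0,"yaw":-0.816},{"dx":0.0425,"dy":0.0555,"dz":0,"yaw":-0.816},{"dx":0.0425,"dy":0.0555,"dz":0,"yaw":-0.816},{"dx":0.0425,"dy":0.0555,"dz":0,"yaw":-0.816},{"dx":0.0425,"dy":0.0555,"dz":0,"yaw":-0.816}]'; python3 -m crank '[{"dx":0,"dy":0,"dz":0,"yaw":0},{"dx":0,"dy":0,"dz":0,"yaw":0}]'
```

```text
time_s: 1.55
ee_pos: [518.4, -101.3, 222.1]
ee_rot: [180.0, -0.0, -22.9]
force: [-0.9, -0.5, -0.3]
gripper_width: 54.7
gripper_force: 0.0
time_s: 1.8
ee_pos: [517.0, -103.1, 221.7]
ee_rot: [179.9, 0.0, -22.8]
force: [0.1, 0.0, 0.3]
gripper_width: 54.9
gripper_force: 0.0
```

```bash
python3 -m crank '[{"dx":0,"dy":0,"dz":-0.0215,"yaw":0},{"dx":0,"dy":0,"dz":-0.0215,"yaw":0},{"dx":0,"dy":0,"dz":-0.0215,"yaw":0},{"dx":0,"dy":0,"dz":-0.0215,"yaw":0},{"dx":0,"dy":0,"dz":0,"yaw":0}]'; python3 -m crank '[{"dx":0,"dy":0,"dz":0,"yaw":0},{"dx":0,"dy":0,"dz":0,"yaw":0},{"dx":0,"dy":0,"dz":0,"yaw":0},{"dx":0,"dy":0,"dz":0,"yaw":0},{"dx":0,"dy":0,"dz":0,"yaw":0},{"dx":0,"dy":0,"dz":0,"yaw":0}]' 0.0 30
```

```text
time_s: 2.42
ee_pos: [515.8, -104.1, 152.2]
ee_rot: [179.9, 0.2, -22.9]
force: [-0.1, -0.8, -0.1]
gripper_width: 54.7
gripper_force: 0.0
time_s: 3.18
ee_pos: [517.5, -103.0, 153.3]
ee_rot: [180.0, -0.0, -22.8]
force: [1.0, -0.2, 0.8]
gripper_width: 14.1
gripper_force: 30.0
```

Gripped. Test pull of 5 mm.

```bash
python3 -m crank '[{"dx":0,"dy":0,"dz":0.002,"yaw":0},{"dx":0,"dy":0,"dz":0.002,"yaw":0},{"dx":0,"dy":0,"dz":0.00225,"yaw":0},{"dx":0,"dy":0,"dz":0,"yaw":0},{"dx":0,"dy":0,"dz":0,"yaw":0},{"dx":0,"dy":0,"dz":0,"yaw":0}]'
```

```text
time_s: 3.92
ee_pos: [517.4, -102.9, 158.1]
ee_rot: [180.0, 0.0, -22.8]
force: [0.4, -0.2, -4.5]
gripper_width: 13.6
gripper_force: 30.0
```

```bash
python3 -m crank '[{"dx":0,"dy":0,"dz":0.002,"yaw":0},{"dx":0,"dy":0,"dz":0.002,"yaw":0},{"dx":0,"dy":0,"dz":0.001,"yaw":0},{"dx":0,"dy":0,"dz":0,"yaw":0},{"dx":0,"dy":0,"dz":0,"yaw":0},{"dx":0,"dy":0,"dz":0,"yaw":0}]'
python3 - <<'E'
from h import *
measure("top",[(226,242),(263,243),(300,244)][:1])
im=eyes.grab_frame("scene")[:,:,::-1];x,y,w,h=170,130,170,145
cv2.imwrite("pics/pull.png",cv2.resize(im[y:y+h,x:x+w],None,fx=4,fy=4,interpolation=cv2.INTER_NEAREST))
E
```

```text
time_s: 4.68
ee_pos: [517.4, -102.9, 162.1]
ee_rot: [180.0, 0.0, -22.8]
force: [-0.2, -0.2, -4.2]
gripper_width: 13.6
gripper_force: 30.0
top bar [521.1 127.1] yaw 168.5 sd [ 3.4 17.1] 78 lid [520.5 125.8] [23.  23.2]
```

View pics/pull.png

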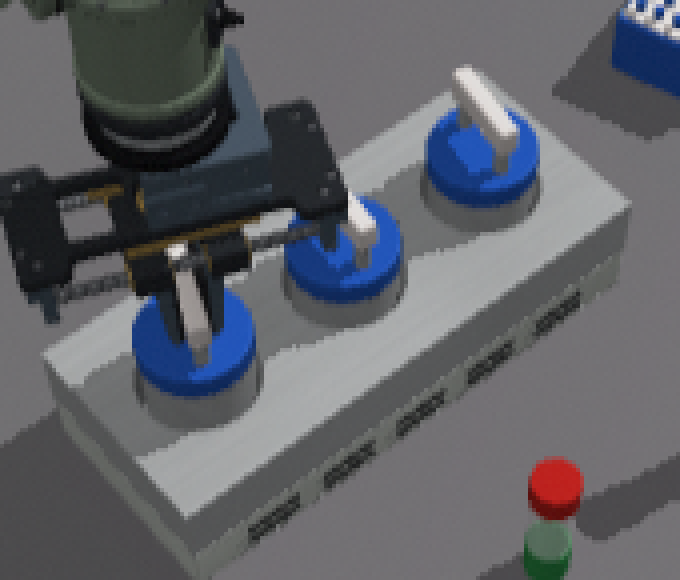

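The force stays at about 4.3 N, which is the weight alone, and the picture shows the lid at (195,340 in the crop) has risen. This one is the free one, so I lift it straight up, checking on the way.

```bash
python3 -m crank '[{"dx":0,"dy":0,"dz":0.005,"yaw":0},{"dx":0,"dy":0,"dz":0.005,"yaw":0},{"dx":0,"dy":0,"dz":0.005,"yaw":0},{"dx":0,"dy":0,"dz":0.005,"yaw":0},{"dx":0,"dy":0,"dz":0,"yaw":0},{"dx":0,"dy":0,"dz":0,"yaw":0}]' - 40
```

```text
time_s: 5.52
ee_pos: [517.4, -102.9, 178.1]
ee_rot: [180.0, 0.0, -22.8]
force: [-0.5, -0.0, -4.3]
gripper_width: 13.4
gripper_force: 40.0
```

```bash
python3 -m crank '[{"dx":0,"dy":0,"dz":0.01,"yaw":0},{"dx":0,"dy":0,"dz":0.014,"yaw":0},{"dx":0,"dy":0,"dz":0.018,"yaw":0},{"dx":0,"dy":0,"dz":0.018,"yaw":0},{"dx":0,"dy":0,"dz":0.018,"yaw":0},{"dx":0,"dy":0,"dz":0.018,"yaw":0},{"dx":0,"dy":0,"dz":0.018,"yaw":0},{"dx":0,"dy":0,"dz":0.014,"yaw":0},{"dx":0,"dy":0,"dz":0.007,"yaw":0},{"dx":0,"dy":0,"dz":0,"yaw":0}]'; python3 -m crank '[{"dx":0,"dy":0,"dz":0,"yaw":0},{"dx":0,"dy":0,"dz":0,"yaw":0},{"dx":0,"dy":0,"dz":0,"yaw":0},{"dx":0,"dy":0,"dz":0,"yaw":0},{"dx":0,"dy":0,"dz":0,"yaw":0},{"dx":0,"dy":0,"dz":0,"yaw":0},{"dx":0,"dy":0,"dz":0,"yaw":0},{"dx":0,"dy":0,"dz":0,"yaw":0}]'
python3 - <<'E'
from h import *
im=eyes.grab_frame("scene")[:,:,::-1];x,y,w,h=140,90,200,150
cv2.imwrite("pics/lift.png",cv2.resize(im[y:y+h,x:x+w],None,fx=4,fy=4,interpolation=cv2.INTER_NEAREST))
measure("top",[(226,242)])
E
```

```text
time_s: 6.78
ee_pos: [517.6, -103.0, 286.4]
ee_rot: [180.0, -0.0, -22.8]
force: [0.5, -0.0, -4.2]
gripper_width: 13.6
gripper_force: 40.0
time_s: 7.78
ee_pos: [517.5, -102.9, 286.2]
ee_rot: [180.0, -0.0, -22.8]
force: [0.3, 0.2, -3.2]
gripper_width: 13.7
gripper_force: 40.0
top bar [521.2 127.2] yaw 168.4 sd [ 3.3 17.2] 77 lid [520.5 125.8] [23.  23.2]
```

View pics/lift.png

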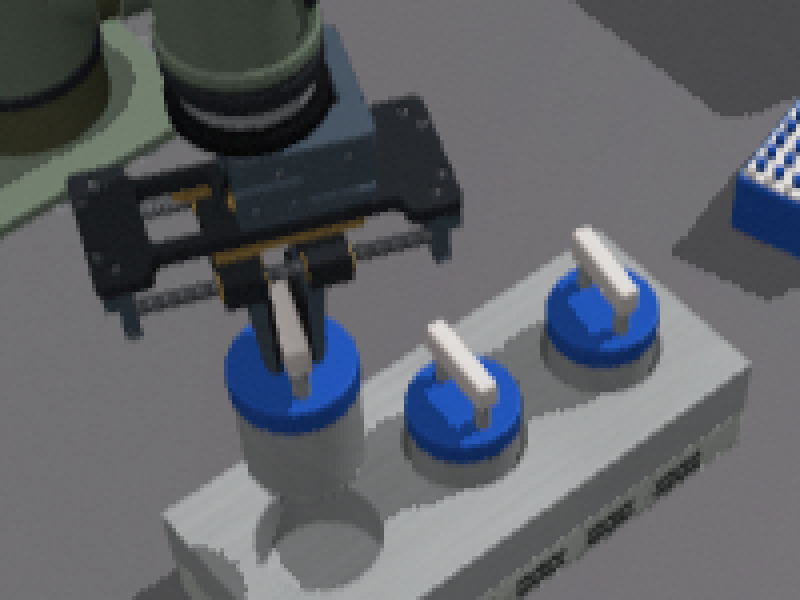

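The canister hangs level (lid at 293,375 in the crop) above its empty well (325,540). Its underside is about 88 mm above the heater's top, and the other two are still seated.

```bash
python3 -c "
from workcell import ticket;print(ticket.job_done())"
```

```text
the job is handed in; nothing more can be done
None
```

The released canister was the one at the heater's right-hand end (y ≈ -103 mm): the first pull showed only its weight, so I never touched the other two. It was handed in held level and still about 88 mm above the heater's top, over its own well.

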